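# Hold the pool camera's joystick over

### The job

Lower the pool inspection camera: on the control box with the tall, ball-topped joystick, tilt the stick well over towards the box's antenna stub, hold it there for about two seconds, then let go so that it springs back upright. Do not tilt it any other way, and leave the short joystick on the other box alone.

Things in the scene. Friction and masses are not known exactly. Their poses are not given: they have to be found in the camera images.
- tall_box: grey control box of the tall stick, aluminium top plate, 130 (its x) x 110 x 50 mm high, fixed. Origin: centre of its underside, on the worktop; z up. x points from the stick (in the middle of the top) to the black antenna stub, 16 mm wide, 52 mm from the middle, its top 82 mm above the worktop. Soft black bellows, 54 mm wide, 16 mm high, at the foot of the stick
- tall_knob (a point): centre of the black ball (32 mm diameter) on the tall stick, 140 mm above the worktop when upright; z up along the stick. 10 mm steel shaft below, 16 mm collar under the ball. Pivot 90 mm below the ball's centre. Tilts any way to 0.45 rad (ball 39 mm aside, 9 mm lower); springs centre it, some 3 N at the ball hold it there. 0.35 rad (ball 31 mm aside) is well over
- short_knob (a point): centre of the flat mushroom cap (30 mm diameter) of the short stick, 90 mm above the worktop, in the middle of the other box, which is otherwise the same, antenna stub included, and turned its own way. To be left alone. The boxes may change places, left and right

How it is judged (in metres and radians):
On the way:
1. the tall stick is held tilted well over towards its box's antenna for at least 1 s (x of tall_knob in the frame of tall_box above 0.026 m and y of tall_knob in the frame of tall_box between -0.018 and 0.018 m), for 1 s.
At the end, for the whole second after the job is handed in: after the tall stick was held with its ball at least 26 mm towards the antenna and within 18 mm of that line for 1 s, both sticks stand upright again, within 0.12 rad (7 degrees) (angle between each of tall_knob, short_knob's own z axis and vertical below 0.12 rad); the robot touches nothing.
It fails at once if the tall stick is tilted clearly another way: its ball more than 20 mm away from the antenna or more than 26 mm to either side (x of tall_knob in the frame of tall_box below -0.02 m or y of tall_knob in the frame of tall_box above 0.026 m or y of tall_knob in the frame of tall_box below -0.026 m).
It fails at once if the short joystick is tilted more than 0.2 rad (11 degrees) (angle between short_knob's own z axis and vertical above 0.2 rad).
It also fails if it takes over 34 s, if anything falls off the work surface, if the arm or the gripper's body presses on something with over 40 N, if the wrist force passes 120 N, or if a joint passes its speed limit or range.

### The arm

A 7-joint arm with a two-finger parallel gripper is mounted at the origin on a cart in front of the work surface, level with it; the furniture and walls round the work are solid. World frame = base frame: x ahead of the robot, y to its left, z up, the work surface at z = 0. Lengths are in m, angles in degrees, forces in N, time in s.
With the tool pointing down it reaches from about 0.425 to 1.025 m from the base axis. Payload 9.4 kg.
Tool frame: the origin (TCP) lies on the centre line of the jaws, within the pads' length; the fingertips stand ctrl.nose_length ahead of it and the grasp point (between the pads) lies 3 mm ahead of it (ctrl.nose_length is the distance from the TCP to the fingertips, in m); z points along the fingers, y is the line along which they close (so a half turn about z gives the same grasp; the last joint's range is limited). The gripper opens to 85 mm and grips with 20 to 120 N. Pads are 22 mm wide; open, the fingers measure 114 mm over their backs; the gripper's body (76 mm by 85 mm) begins 54 mm behind the grasp point. The pads swing forward as they close: fully open they stand 13 mm farther back than shut.
Start: joints at [59.891, 34.337, -0.143, 91.639, 0.103, 54.024, -4.572], TCP at [0.315, -0.653, 0.253] pointing down, gripper open.
Joint ranges: [-147.43, 147.43], [-19.82, 112.94], [-74.19, 73.91], [6.32, 146.72], [-59.91, 239.91], [6.04, 106.73], [-150.56, 150.56]. Speed limits (degrees/s): [127.2, 127.2, 172.46, 172.46, 180, 180, 180].

### API

Orientations are given as [roll, pitch, yaw] about the fixed x, y, z axes, in that order (R = Rz(yaw) Ry(pitch) Rx(roll)).
In Python, from cell import monitor, cams, ticket, find_in, regions_of, ctrl gives the robot as it stands.
- The arm moves only by the tool arm_command, never from a script. Its argument "commands" is a list that holds one entry, the list of rows, each a list of 6 numbers: the shift along the tool's x, y, z in units of 30 mm (1.0 is 30 mm), then the turn, a rotation vector about the tool's x, y, z in units of 6 degrees (1.0 is 6 degrees). A call has 1 to 5 rows; each row shifts and turns the commanded pose from where the row before left it, along the tool's axes as they then stand; what a row does not reach is not made up. A row lasts 1/12 s, in which the tool goes at most 41.7 mm and 7.16 degrees, less where a joint would pass 70% of its speed; a pose out of reach is approached as far as the arm can. A call is refused whole if a number of a shift passes 1 or a number of a turn 1, either way. A call with a gripper value outside its range is refused whole. "claw" is the finger opening in mm, from 0 to 85.4, set as the call begins (left out, the last holds). The fingers move at their own pace and stop on an object; "squeeze" is the grip in N (left out, the last holds). Time passes only in rows, so rows that do not move let the fingers close. It gives the time, the measured TCP pose, the force, the opening and the grip force at its end, in the units of the state.
- monitor.sense(): the state, without advancing time (a new reading comes with each control period).
- cams.snapshot(name): name is "scene" or "top" or "wrist"; returns a dict with "pixels" (384x512x3 uint8, red, green, blue), "fx", "fy", "cx", "cy" (pixels), "k1" (the pictures are not rectified: a ray, as slopes to the right and down, at radius r is drawn at 1 + k1 r^2 times it, then the intrinsics apply), "R" (3x3) and "t" (3): a world point X has camera coordinates R X + t. Camera axes: x right, y down, z forward; pixel columns grow to the right and rows downward; lengths in m; the calibration is good to about 2 mm. A picture is of the moment at which its call begins. There is no depth.
- ticket.close_job(): hands the job in; it is judged then, once.
Trained networks look in a picture, given as the dict that the camera call returned (one of the last four; its "shot" number tells which), for a name from the list of things; names that differ only in an ending like _2 or _b are one class to them, and where a whole thing is asked for, a point or a joint stands for the part that bears it (a point fixed in the world has none). Each returns a list of dicts, best first, with "conf" (0 to 1); they miss things now and then, are a little off and sometimes report something else, mostly with a low value. They report only what shows in the picture. A call takes as long as a camera call.
- find_in(picture, thing): "xyz" ([x, y, z] in m, in world coordinates, good to about 4 mm: the middle of the surface that is visible of it).
- regions_of(picture, thing): "pixels" (384x512 bool, what is visible of it).
The state is a dict: "clock": time; "joint_pos": joint angles; "qvel": joint speeds; "tau": joint torques, N m; "tool_pos": TCP position; "eef_rot": TCP orientation; "ft_force": force on the tool from outside, world axes, zero at the start; "moment": the same for the moment, N m; "width": opening from 0.0 (shut) to 1.0 (fully open); "gripper_force": force on a finger pad.
Only numpy, scipy, OpenCV 4.12 (cv2) and the standard library are available. Lean on these libraries where they do the work, as an engineer would, in place of code of your own. Each camera call takes 0.05 s, during which the arm holds its last target. There are 200 camera calls.

## Working session

There is one attempt and no reset: what is moved stays moved. The work goes in short steps, Python scripts to look and compute and a tool call to move; the robot and the scene stay as the last step left them, time stands still between calls to the robot, and variables do not carry over. Pictures are saved under pics/ and viewed, at most 10 in all, crops included, and the job is handed in when it is done.

Besides the shell and the picture viewer there is one more tool, called after ">>>" by a JSON object that holds its "name" and its "arguments". arm_command: Moves the arm, as the interface text tells. Its arguments: {"type":"object","properties":{"commands":{"type":"array","items":{"type":"array","items":{"type":"array","items":{"type":"number"}}}},"claw":{"type":"number"},"squeeze":{"type":"number"}},"required":["commands"]}

```bash
mkdir -p pics; cat > h.py <<'E'
import numpy as np, cv2
from cell import monitor, cams, ticket, find_in, regions_of, ctrl
def save(p,n): cv2.imwrite(f'pics/{n}.png', p["pixels"][:,:,::-1])
def ray(p,u,v):
    K=np.array([[p["fx"],0,p["cx"]],[0,p["fy"],p["cy"]],[0,0,1.]])
    # iterate undistort
    d=np.array([(u-p["cx"])/p["fx"],(v-p["cy"])/p["fy"]]); s=d.copy()
    for _ in range(20): s=d/(1+p["k1"]*(s@s))
    R=np.array(p["R"]);t=np.array(p["t"])
    return -R.T@t, R.T@np.array([s[0],s[1],1])
def atz(p,u,v,z):
    c,d=ray(p,u,v); return c+d*(z-c[2])/d[2]
E
python3 - <<'E'
from h import *
s=monitor.sense(); print({k:np.round(v,3) for k,v in s.items()}, ctrl.nose_length)
ims=[]
for n in ("scene","top"):
    p=cams.snapshot(n); save(p,n+"0"); ims.append(p["pixels"])
    for th in ("tall_box","tall_knob","short_knob"):
        for r in find_in(p,th)[:3]: print(n,th,np.round(r["xyz"],3),round(r["conf"],2))
cv2.imwrite('pics/both.png',np.hstack(ims)[:,:,::-1])
E
```

```text
{'clock': np.float64(0.0), 'joint_pos': array([59.891, 34.384, -0.146, 91.681,  0.103, 54.024, -4.572]), 'qvel': array([ 0.07 , -0.014, -0.097, -0.05 , -0.055,  0.043, -0.018]), 'tau': array([ 1.0000e-03, -7.7646e+01,  1.5650e+00, -2.5801e+01,  1.2000e-02,
        9.0000e-03, -0.0000e+00]), 'tool_pos': array([ 0.314, -0.653,  0.252]), 'eef_rot': array([-1.79911e+02,  8.00000e-03,  2.57180e+01]), 'ft_force': array([-0.787, -0.746,  0.023]), 'moment': array([0.004, 0.002, 0.004]), 'gripper_force': np.float64(0.0), 'width': np.float64(0.999)} 0.022
scene tall_box [0.49  0.145 0.048] 0.82
scene tall_knob [0.506 0.142 0.145] 0.94
top tall_box [0.506 0.132 0.048] 0.82
top tall_knob [0.506 0.134 0.15 ] 0.53
top short_knob [ 0.541 -0.199  0.094] 0.56
```

View pics/top0.png

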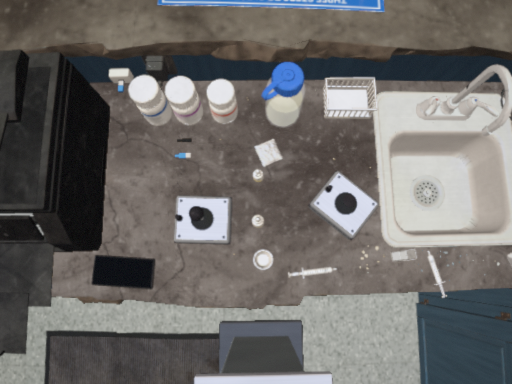

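View pics/scene0.png

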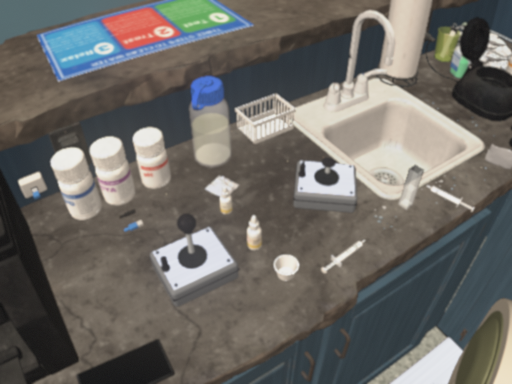

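```bash
python3 - <<'E'
from h import *
a=cv2.imread('pics/top0.png')[185:255,160:245]; b=cv2.imread('pics/scene0.png')[205:305,140:245]
cv2.imwrite('pics/c.png',np.hstack([cv2.resize(a,(400,400*70//85),interpolation=3),cv2.resize(b,(400,400*70//85),interpolation=3)]))
p=cams.snapshot("top")
m=regions_of(p,"tall_box")[0]["pixels"].astype(np.uint8)
print(cv2.minAreaRect(cv2.findNonZero(m)))
# plate (bright) corners at z=.05
g=cv2.cvtColor(p["pixels"],cv2.COLOR_RGB2HSV); w=((g[...,2]>170)&(m>0)).astype(np.uint8)
r=cv2.minAreaRect(cv2.findNonZero(w)); bp=cv2.boxPoints(r); print(r)
c=np.array([atz(p,*q,.05) for q in bp]); print(c.round(4), c.mean(0), [np.linalg.norm(c[i]-c[i-1]) for i in range(4)])
print("stub",atz(p,180,217,.08), "cam",ray(p,0,0)[0])
k=regions_of(p,"tall_knob")
for q in k[:2]:
  ys,xs=np.nonzero(q["pixels"]); print(q["conf"],xs.mean(),ys.mean(),len(xs),atz(p,xs.mean(),ys.mean(),.14))
E
```

```text
((202.5, 220.0), (48.0, 57.0), 90.0)
((201.82838439941406, 218.52182006835938), (51.45586395263672, 42.301143646240234), 1.5074357986450195)
[[0.4628 0.1965 0.05  ]
 [0.561  0.1962 0.05  ]
 [0.5563 0.0763 0.05  ]
 [0.4584 0.0789 0.05  ]] [0.50963734 0.13696918 0.05      ] [np.float64(0.11770242258544918), np.float64(0.09818570177290485), np.float64(0.11995197362045466), np.float64(0.09796072887793705)]
stub [0.50939732 0.1814415  0.08      ] cam [0.39454032 0.00982754 0.95508165]
0.73 195.83125 213.01875 160 [0.50947151 0.13683566 0.14      ]
```

View pics/c.png

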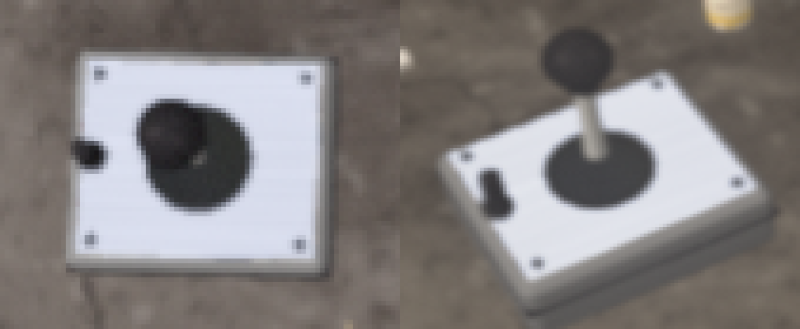

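>>> {"name": "arm_command", "arguments": {"commands": [[[0.4, -0.48, 0, 0, 0, 0], [0.82, -0.96, 0, 0, 0, 0], [0.82, -0.96, 0, 0, 0, 0], [0.82, -0.96, 0, 0, 0, 0], [0.82, -0.96, 0, 0, 0, 0]]], "claw": 0}}

```text
clock: 0.97
tool_pos: [0.3579, -0.487, 0.2533]
eef_rot: [180.0, -0.0, 25.7]
ft_force: [1.2, 0.2, -0.2]
width: 0.301
gripper_force: 0.0
```

>>> {"name": "arm_command", "arguments": {"commands": [[[0.82, -0.96, 0, 0, 0, 0], [0.82, -0.96, 0, 0, 0, 0], [0.82, -0.96, 0, 0, 0, 0], [0.82, -0.96, 0, 0, 0, 0], [0.82, -0.96, 0, 0, 0, 0]]]}}

```text
clock: 1.38
tool_pos: [0.4063, -0.3038, 0.2536]
eef_rot: [180.0, -0.0, 25.7]
ft_force: [2.1, -0.5, -0.6]
width: -0.002
gripper_force: 0.0
```

>>> {"name": "arm_command", "arguments": {"commands": [[[0.82, -0.96, 0, 0, 0, 0], [0.82, -0.96, 0, 0, 0, 0], [0.82, -0.96, 0, 0, 0, 0], [0.82, -0.96, 0, 0, 0, 0], [0.82, -0.96, 0, 0, 0, 0]]]}}

```text
clock: 1.8
tool_pos: [0.4547, -0.1206, 0.2536]
eef_rot: [180.0, -0.0, 25.7]
ft_force: [0.8, -0.8, -0.1]
width: 0.001
gripper_force: 0.0
```

>>> {"name": "arm_command", "arguments": {"commands": [[[0.82, -0.96, 0, 0, 0, 0], [0.82, -0.96, 0, 0, 0, 0], [0.82, -0.96, 0, 0, 0, 0], [0.82, -0.96, 0, 0, 0, 0], [0, 0, 0, 0, 0, -1]]]}}

```text
clock: 2.22
tool_pos: [0.4951, 0.0329, 0.2538]
eef_rot: [-179.9, -0.2, 32.1]
ft_force: [0.9, -0.1, 0.5]
width: -0.002
gripper_force: 0.0
```

>>> {"name": "arm_command", "arguments": {"commands": [[[0, 0, 0, 0, 0, -1], [0, 0, 0, 0, 0, -1], [0, 0, 0, 0, 0, -1], [0, 0, 0, 0, 0, -1], [0, 0, 0, 0, 0, -1]]]}}

```text
clock: 2.63
tool_pos: [0.4932, 0.0242, 0.2535]
eef_rot: [180.0, -0.0, 62.0]
ft_force: [0.0, 0.5, -0.7]
width: 0.001
gripper_force: 0.0
```

>>> {"name": "arm_command", "arguments": {"commands": [[[0, 0, 0, 0, 0, -1], [0, 0, 0, 0, 0, -1], [0, 0, 0, 0, 0, -1], [0, 0, 0, 0, 0, -1], [0, 0, 0, 0, 0, -0.4]]]}}

```text
clock: 3.05
tool_pos: [0.4932, 0.024, 0.2535]
eef_rot: [180.0, 0.0, 88.4]
ft_force: [0.3, -0.1, 0.3]
width: 0.001
gripper_force: 0.0
```

```bash
python3 - <<'E'
from h import *
s=monitor.sense(); print(s["clock"],s["tool_pos"],s["eef_rot"],s["ft_force"],s["joint_pos"])
p=cams.snapshot("wrist"); save(p,"w1")
for r in find_in(p,"tall_knob")[:2]: print(np.round(r["xyz"],4),r["conf"])
for q in regions_of(p,"tall_knob")[:1]:
  ys,xs=np.nonzero(q["pixels"]); print(xs.mean(),ys.mean(),len(xs),atz(p,xs.mean(),ys.mean(),.14), ray(p,0,0)[0])
E
```

```text
3.05 [0.4932417  0.02404973 0.25345638] [1.79975350e+02 1.18204033e-03 8.84467057e+01] [ 0.31784936 -0.1306846   0.26591017] [  8.08014116  19.93223554 -22.7707215  120.37385665  11.45497033
  41.68597028 -23.61008365]
[0.5073 0.1326 0.1525] 0.76
277.70004909180165 21.97545409916544 2037 [0.50962761 0.1370365  0.14      ] [0.49529701 0.09249459 0.37346065]
```

View pics/w1.png

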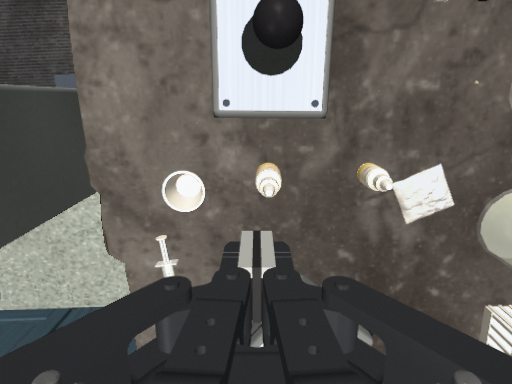

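>>> {"name": "arm_command", "arguments": {"commands": [[[0.5, 0.54, 0.9, 0, 0, 0], [0.5, 0, 0.9, 0, 0, 0], [0.5, 0, 0.9, 0, 0, 0], [0, 0, 0.9, 0, 0, 0], [0, 0, 0.28, 0, 0, 0]]]}}

```text
clock: 3.62
tool_pos: [0.5095, 0.0694, 0.134]
eef_rot: [-179.8, 0.0, 88.1]
ft_force: [0.1, -1.0, -0.1]
width: -0.002
gripper_force: 0.0
```

>>> {"name": "arm_command", "arguments": {"commands": [[[0.2, 0, 0, 0, 0, 0], [0.2, 0, 0, 0, 0, 0], [0.2, 0, 0, 0, 0, 0], [0, 0, 0, 0, 0, 0]]]}}

```text
clock: 3.95
tool_pos: [0.5124, 0.0883, 0.1384]
eef_rot: [179.8, -0.1, 88.2]
ft_force: [0.4, -0.1, 0.2]
width: -0.0
gripper_force: 0.0
```

```bash
python3 - <<'E'
from h import *
s=monitor.sense(); print(s["clock"],s["tool_pos"],s["eef_rot"],s["ft_force"])
p=cams.snapshot("wrist"); q=cams.snapshot("scene")
cv2.imwrite('pics/m1.png',np.hstack([cv2.resize(p["pixels"],(400,300)),cv2.resize(q["pixels"][180:300,120:280],(400,300))])[:,:,::-1])
E
```

```text
3.95 [0.51237693 0.08829536 0.13843421] [ 1.79836178e+02 -8.12258078e-02  8.81615263e+01] [ 0.4136307  -0.06969787  0.24539598]
```

View pics/m1.png

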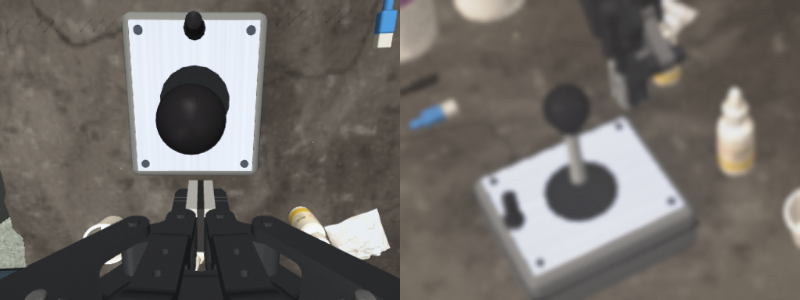

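>>> {"name": "arm_command", "arguments": {"commands": [[[0.25, -0.08, 0, 0, 0, 0], [0.25, 0, 0, 0, 0, 0], [0.25, 0, 0, 0, 0, 0], [0.25, 0, 0, 0, 0, 0], [0, 0, 0, 0, 0, 0]]]}}

```text
clock: 4.47
tool_pos: [0.5101, 0.1188, 0.137]
eef_rot: [180.0, -0.1, 88.2]
ft_force: [0.1, -0.6, 0.4]
width: -0.002
gripper_force: 0.3
```

>>> {"name": "arm_command", "arguments": {"commands": [[[0.15, 0, 0, 0, 0, 0], [0.15, 0, 0, 0, 0, 0], [0.15, 0, 0, 0, 0, 0], [0.15, 0, 0, 0, 0, 0], [0, 0, 0, 0, 0, 0]]]}}

```text
clock: 4.88
tool_pos: [0.5104, 0.1354, 0.1367]
eef_rot: [-180.0, -0.0, 88.2]
ft_force: [-0.1, -2.2, -0.2]
width: 0.004
gripper_force: 0.9
```

```bash
cat > look.py <<'E'
import sys
from h import *
s=monitor.sense(); print(s["clock"],s["tool_pos"],s["eef_rot"],s["ft_force"])
p=cams.snapshot("wrist"); q=cams.snapshot("scene")
for c in (p,q):
  for r in find_in(c,"tall_knob")[:1]:
    d=np.array(r["xyz"])-[.5095,.137,.14]; print(r["xyz"],r["conf"],"box xy",.999*d[1]+.038*d[0], .038*d[1]-.999*d[0])
  for g in regions_of(c,"tall_knob")[:1]:
    ys,xs=np.nonzero(g["pixels"]); d=atz(c,xs.mean(),ys.mean(),.135)-[.5095,.137,.14]; print("px",xs.mean(),ys.mean(),.999*d[1]+.038*d[0], .038*d[1]-.999*d[0])
cv2.imwrite(f'pics/{sys.argv[1]}.png',np.hstack([cv2.resize(p["pixels"],(400,300)),cv2.resize(q["pixels"][180:300,120:280],(400,300))])[:,:,::-1])
E
python3 look.py m2
```

```text
4.8833 [0.51044502 0.13539211 0.136705  ] [-1.79977902e+02 -2.62517925e-03  8.81541153e+01] [-0.14718273 -2.21605932 -0.24603792]
[0.5056, 0.1609, 0.1487] 0.8 box xy 0.02372789999999998 0.004804299999999903
px 253.92379773691655 209.87959688826027 0.025640525854460566 8.747366823923307e-05
[0.5035, 0.1622, 0.1402] 0.81 box xy 0.0249468 0.006951600000000006
px 175.94845360824743 233.15463917525773 0.02257160373726301 0.0075065565385203
```

View pics/m2.png

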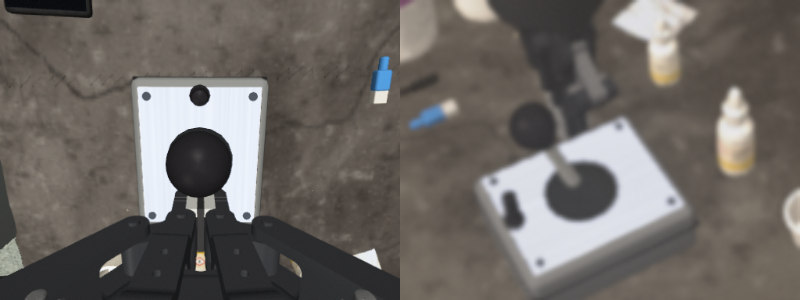

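The picture shows the ball (198,162) tilted straight towards the stub (200,95), about 25 mm over. I'll push about 8 mm more and hold it there.

>>> {"name": "arm_command", "arguments": {"commands": [[[0.15, 0, 0, 0, 0, 0], [0.13, 0, 0, 0, 0, 0], [0, 0, 0, 0, 0, 0], [0, 0, 0, 0, 0, 0], [0, 0, 0, 0, 0, 0]]]}}

```text
clock: 5.6
tool_pos: [0.5109, 0.1431, 0.1369]
eef_rot: [180.0, 0.0, 88.1]
ft_force: [-0.1, -2.7, 0.0]
width: -0.0
gripper_force: 1.3
```

```bash
python3 look.py m3
```

```text
5.6 [0.51086338 0.14311122 0.13686207] [1.79999546e+02 2.46954300e-03 8.81254839e+01] [-0.0796523  -2.73486282  0.03402167]
[0.5048, 0.1692, 0.1489] 0.62 box xy 0.03198919999999998 0.005918899999999926
px 253.5320133234641 208.05292376017763 0.03399653334569658 7.78441615967389e-05
[0.5082, 0.1687, 0.1361] 0.77 box xy 0.03161889999999998 0.002503299999999967
px 172.40046296296296 236.53472222222223 0.03049043588987141 0.011146080627437235
```

>>> {"name": "arm_command", "arguments": {"commands": [[[0, 0, 0, 0, 0, 0], [0, 0, 0, 0, 0, 0], [0, 0, 0, 0, 0, 0], [0, 0, 0, 0, 0, 0], [0, 0, 0, 0, 0, 0]]]}}

```text
clock: 6.32
tool_pos: [0.5109, 0.1431, 0.1369]
eef_rot: [180.0, -0.0, 88.1]
ft_force: [0.2, -2.1, -0.1]
width: -0.002
gripper_force: 1.3
```

>>> {"name": "arm_command", "arguments": {"commands": [[[0, 0, 0, 0, 0, 0], [0, 0, 0, 0, 0, 0], [0, 0, 0, 0, 0, 0], [0, 0, 0, 0, 0, 0], [0, 0, 0, 0, 0, 0]]]}}

```text
clock: 6.73
tool_pos: [0.5109, 0.143, 0.1369]
eef_rot: [180.0, 0.0, 88.1]
ft_force: [-1.0, -2.5, 0.2]
width: -0.003
gripper_force: 1.2
```

>>> {"name": "arm_command", "arguments": {"commands": [[[0, 0, 0, 0, 0, 0], [0, 0, 0, 0, 0, 0], [0, 0, 0, 0, 0, 0], [0, 0, 0, 0, 0, 0], [0, 0, 0, 0, 0, 0]]]}}

```text
clock: 7.15
tool_pos: [0.5108, 0.1431, 0.1369]
eef_rot: [-180.0, 0.0, 88.1]
ft_force: [0.4, -1.5, 0.8]
width: 0.0
gripper_force: 1.2
```

View pics/m3.png

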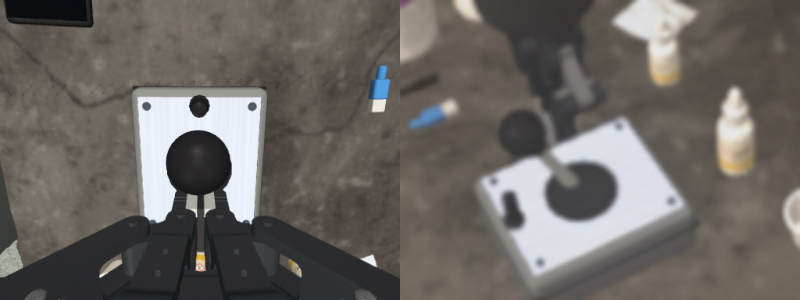

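The ball (198,162) is about 32 mm over, in line with the stub (199,105), and has been held for nearly 2 s. I'll hold a moment more, then back off gently.

>>> {"name": "arm_command", "arguments": {"commands": [[[0, 0, 0, 0, 0, 0], [0, 0, 0, 0, 0, 0], [0, 0, 0, 0, 0, 0], [-0.15, 0, 0, 0, 0, 0], [-0.2, 0, 0, 0, 0, 0]]]}}

```text
clock: 7.57
tool_pos: [0.5106, 0.1329, 0.137]
eef_rot: [180.0, -0.0, 88.2]
ft_force: [-0.9, -1.9, 1.1]
width: 0.0
gripper_force: 0.6
```

>>> {"name": "arm_command", "arguments": {"commands": [[[-0.2, 0, 0, 0, 0, 0], [-0.2, 0, 0, 0, 0, 0], [-0.2, 0, 0, 0, 0, 0], [-0.2, 0, 0, 0, 0, 0], [-0.3, 0, 0, 0, 0, 0]]]}}

```text
clock: 7.98
tool_pos: [0.5095, 0.0995, 0.1369]
eef_rot: [180.0, -0.0, 88.1]
ft_force: [-0.9, -0.3, -0.3]
width: 0.001
gripper_force: 0.0
```

>>> {"name": "arm_command", "arguments": {"commands": [[[-0.5, 0, 0, 0, 0, 0], [-0.5, 0, 0, 0, 0, 0], [-0.5, 0, 0, 0, 0, 0], [0, 0, -0.7, 0, 0, 0], [0, 0, -0.9, 0, 0, 0]]]}}

```text
clock: 8.4
tool_pos: [0.5067, 0.0528, 0.1838]
eef_rot: [-179.7, 0.1, 88.0]
ft_force: [0.2, -0.5, 0.0]
width: 0.005
gripper_force: 0.0
```

>>> {"name": "arm_command", "arguments": {"commands": [[[0, 0, -0.9, 0, 0, 0], [0, 0, -0.9, 0, 0, 0], [0, 0, 0, 0, 0, 0], [0, 0, 0, 0, 0, 0], [0, 0, 0, 0, 0, 0]]]}}

```text
clock: 8.82
tool_pos: [0.5077, 0.054, 0.2386]
eef_rot: [-180.0, 0.0, 88.1]
ft_force: [-0.6, -0.8, -0.8]
width: 0.001
gripper_force: 0.0
```

```bash
python3 look.py m4
```

```text
8.8167 [0.50765114 0.05399325 0.2385789 ] [-1.79998027e+02  1.39629640e-02  8.80881726e+01] [-0.60660382 -0.80690545 -0.75756293]
[0.5039, 0.1346, 0.1526] 0.7 box xy -0.002610400000000011 0.005503199999999938
px 255.2575888985256 70.09150043365135 0.0013787733073075993 -0.00012669597896072435
[0.503, 0.1398, 0.1447] 0.94 box xy 0.002550199999999999 0.00659989999999995
px 187.46082949308754 228.91705069124424 0.0025026381113795386 0.008895381378923352
```

View pics/m4.png

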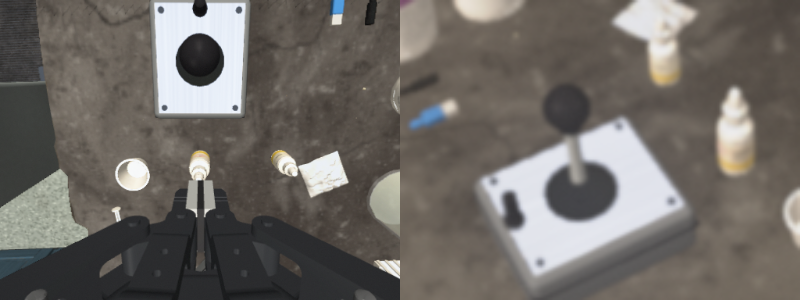

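The stick is upright again, with the ball at (199,55) over the bellows, and the gripper is clear of everything.

```bash
python3 -c "
from cell import ticket
print(ticket.close_job())"
```

```text
the job is handed in; nothing more can be done
None
```

The tall stick was tilted about 32 mm towards its antenna, held there for about 2 s and released; it stands upright again, the short stick was left alone, and the job is handed in (no verdict was returned).

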